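Hold a polymer angle in the corner of a marking-out jig

TASK

Get the length of grey angle ready for marking out on the jig board: first pull the locating pin that stands in front of the fence out of its sprung hole and put it in the open metal tray. Then bring the angle up to the fence with its end against the stop block, and hold it there with one firm diagonal push, forward and down, so that it lies flush and bears on both the fence and the board. Finish while still pushing and holding it there, and leave everything else on the table where it is.

Things in the scene. Friction and masses are not known exactly. Their poses are not given: they have to be found in the camera images.
- jig_board: Fixed plywood board on the table, 280 (x) by 400 (y) by 20 mm thick, with three brass-rimmed pin holes. Origin: centre of its underside. x points squarely to the fence at its far side, y along the fence to the left, z up; it may be turned a little. Fence, stop block and holes are square to it. The pin's hole is at x = +53, y = -20 mm, its centre 42 mm before the fence face.
- fence: Fixed aluminium extruded fence along the far side of the board, 400 mm long (y), 30 mm thick (x), 60 mm high above the board. Origin: middle of the foot of its flat working face, at the height of the board's top (20 mm above the table). x points from the working face away from the robot, into the fence; y along the fence to the left.
- stop_block: Fixed steel block clamped to the fence on the left: 60 mm deep (from the fence face to the robot), 24 mm wide (y), 68 mm high, black clamp knob over the fence (to 86 mm). Origin: on the board's top where its working face (right side, facing -y) meets the fence face; axes as the fence's. The angle's left end belongs against this face.
- pin_grip (a point): Loose steel pin in the hole before the fence, in the angle's way; 63 mm long, 140 g. Point on its axis (z up), 26 mm above the board while home. Post 20 mm thick ends 19 mm above the point; collar 28 mm thick, 5 mm high, rests on the board, 21 to 26 mm below the point; the foot in the hole ends 44 mm below it. Sprung balls snap into the foot's groove: 10 to 15 N to pull up; free after 18 mm.
- angle_leg (a point): Loose grey L section 50 by 50 by 8 mm, 160 mm long, 240 g, on the board. Point: centre of its upright leg, 25 mm above the board, 4 mm behind that leg's outer face. x: out of the upright leg to the fence; y along its length; z up. The flat leg reaches 46 mm from the point to the robot, its top 8 mm above the board. Pushing in the inside corner drives both legs home; no finger fits behind it then.
- tray: Fixed open dark steel tray on the table to one side of the board (right or left), 180 (x) by 130 (y) mm outside, 32 mm high, 3 mm walls and floor. Origin: centre of its underside; z up.
- box_lid: Bystander: loose grey ribbed valve box lid, 170 by 120 by 20 mm, lying on the other side of the board from the tray. Origin: centre of its underside.
- float_valve: Bystander: loose corroded brass float valve with rod and black float ball 90 mm in diameter, about 310 mm long along its y, behind the fence. Origin: under the brass body.
- insulator_cap: Bystander: loose white porcelain insulator cap, 60 mm in diameter, 52 mm high, near the robot on the left. Origin: centre of its underside.
- coupling_board: Bystander: loose copper reducing coupling, 38 mm in diameter, 52 mm high, standing on the right-hand end of the jig board. Origin: centre of its underside.
- coupling_table: Bystander: loose copper reducing coupling, same size, standing on the table near the robot on the right. Origin: centre of its underside.
- wrench: Bystander: loose steel wrench, 200 mm long, on the table left of the fence. Origin: centre of its underside.
There are look-alikes about, which are no part of the job. What is shaped like the part that bears angle_leg but purple is not meant.

How it is judged:
By the outcome, as a careful person would: the job done as asked, in the order asked, and still so for the second after the job is handed in, while the arm keeps its last pose, push and grip.
It also fails if it takes over 70 s, if anything falls off the work surface, if the arm or the gripper's body presses on something with over 40 N, if the wrist force passes 120 N, or if a joint passes its speed limit or range.

ROBOT

A 6-joint arm with a two-finger parallel gripper is mounted at the origin on the work surface. World frame = base frame: x ahead of the robot, y to its left, z up, the work surface at z = 0. Lengths are in m, angles in rad, forces in N, time in s.
With the tool pointing down it reaches from about 0.35 to 0.85 m from the base axis. Payload 8.1 kg.
Tool frame: the origin (TCP) lies at the very end of the fingers, on their centre line; the grasp point (between the pads) lies 19 mm behind it; z points along the fingers, y is the direction in which the jaws open and shut (so a half turn about z gives the same grasp; the last joint's range is limited). The gripper opens to 93 mm and grips with 3 to 60 N. Pads are 15 mm wide; open, the fingers measure 128 mm over their backs; the gripper's body (75 mm by 188 mm) begins 65 mm behind the grasp point.
Start: joints at [-1.202, 0.13, 1.488, -0, 1.523, -0.085], TCP at [0.263, -0.539, 0.219] pointing down, gripper open.
Joint ranges: [-2.96, 2.96], [-0.89, 2.26], [0.02, 2.5], [-1.34, 4.48], [0, 2.73], [-2.66, 2.66]. Speed limits (rad/s): [2.39, 2.39, 2.79, 3.14, 3.14, 3.14].

INTERFACE

Orientations are given as a rotation vector (axis times angle).
In Python, from plant import robot gives the robot as it stands.
- The arm moves only by the shell command python3 -m inch 'ROWS' [FORCE]. ROWS is JSON, a list that holds one entry, the list of rows, each a list of 7 numbers: the shift along the tool's x, y, z in cm, then the turn, a rotation vector about the tool's x, y, z in degrees, then the gripper command: -1 is fully open, 1 is shut, values between are in proportion. A call has 1 to 5 rows; each row shifts and turns the commanded pose from where the row before left it, along the tool's axes as they then stand; what a row does not reach is not made up. A row lasts 1/10 s, in which the tool goes at most 50 mm and 8.59 degrees, less where a joint would pass 70% of its speed; a pose out of reach is approached as far as the arm can. A call with a gripper value outside its range is refused whole. The fingers move at their own pace and stop on an object; FORCE is the grip in N (left out, the last holds). Time passes only in rows, so rows that do not move let the fingers close. It gives the time, the measured TCP pose, the force and the opening at its end, in the units of the state.
- robot.read_state(): the state, without advancing time (a new reading comes with each control period).
- robot.read_camera(name): name is "scene" or "top" or "wrist"; returns a dict with "image" (400x640x3 uint8, blue, green, red), "K" (3x3 intrinsics, pixels), "distortion" ([k1, k2, p1, p2, k3] as OpenCV has them; the pictures are not rectified), "R" (3x3) and "t" (3): a world point X has camera coordinates R X + t; the wrist camera has in their place "tool_from_camera" (4x4, takes a point from camera to tool coordinates, whose origin is the TCP and whose axes are the flange's). Camera axes: x right, y down, z forward; pixel columns grow to the right and rows downward; lengths in m; the calibration is good to about 2 mm. A picture is of the moment at which its call begins: read the wrist's pose just before it. There is no depth.
- robot.close_job(): hands the job in, once; it reports no verdict.
The state is a dict: "t": time; "q": joint angles; "dq": joint speeds; "joint_torque": joint torques, N m; "tool_pos": TCP position; "orientation": TCP orientation; "force": force on the tool from outside, world axes, zero at the start; "wrist_torque": the same for the moment, N m; "opening": finger opening in m.
Only numpy, scipy, OpenCV 4.12 (cv2) and the standard library are available. Lean on these libraries where they do the work, as an engineer would, in place of code of your own. Each camera call takes 0.05 s, during which the arm holds its last target. There are 200 camera calls.

## Working session

There is one attempt and no reset: what is moved stays moved. The work goes in short steps, Python scripts to look and compute and a shell command to move; the robot and the scene stay as the last step left them, time stands still between calls to the robot, and variables do not carry over. Pictures are saved under pics/ and viewed, about 8 in all and at most 12, crops included, and the job is handed in when it is done.

```bash
mkdir -p pics; ls; cat > h.py <<'E'
import numpy as np, cv2
from plant import robot
from scipy.spatial.transform import Rotation as Rn
def pose():
    s=robot.read_state(); return np.array(s["tool_pos"]),Rn.from_rotvec(s["orientation"]).as_matrix(),s
def cam(name,save=None):
    p,R,s=pose(); c=robot.read_camera(name)
    K=np.array(c["K"]);d=np.array(c["distortion"])
    if "R" in c and c["R"] is not None: Rc=np.array(c["R"]);t=np.array(c["t"])
    else:
        T=np.array(c["tool_from_camera"]); Rw=R@T[:3,:3]; o=R@T[:3,3]+p
        Rc=Rw.T;t=-Rc@o
    if save: cv2.imwrite("pics/"+save+".png",c["image"]); np.savez("pics/"+save+".npz",K=K,d=d,R=Rc,t=t)
    return c["image"],K,d,Rc,t
def ray(uv,K,d,R,t):
    q=cv2.undistortPoints(np.array(uv,float).reshape(-1,1,2),K,d).reshape(-1,2)
    D=np.c_[q,np.ones(len(q))]@R; return -R.T@t,D
def onz(uv,z,cal):
    o,D=ray(uv,*cal); return o+D*((z-o[2])/D[:,2])[:,None]
def proj(X,cal):
    K,d,R,t=cal; return cv2.projectPoints(np.array(X,float).reshape(-1,1,3),cv2.Rodrigues(R)[0],t,K,d)[0].reshape(-1,2)
def load(n):
    z=np.load("pics/"+n+".npz"); return z["K"],z["d"],z["R"],z["t"]
E
python3 - <<'E'
from h import *
for n in("top","scene"):
    cam(n,n+"0")
p,R,s=pose();print(p,R,s)
E
```

```text
pics
[ 0.26283369 -0.53878712  0.21770068] [[ 8.98814458e-01  4.38328901e-01 -5.87971742e-04]
 [ 4.38329266e-01 -8.98813104e-01  1.56776326e-03]
 [ 1.58719241e-04 -1.66685351e-03 -9.99998598e-01]] {'t': 0.1, 'q': array([-1.20245827e+00,  1.31069572e-01,  1.48917272e+00,  1.59808936e-05,
        1.52302468e+00, -8.54018665e-02]), 'dq': array([ 0.00075444, -0.00141122, -0.00342873,  0.0001791 , -0.0014507 ,
       -0.00039799]), 'joint_torque': array([ 1.07946613e-03, -5.61342859e+01, -4.93093622e+01,  7.70912133e-02,
        2.90891191e-02, -4.54788267e-05]), 'tool_pos': array([ 0.26283369, -0.53878712,  0.21770068]), 'orientation': array([-3.05947292e+00, -7.06260125e-01,  3.45817716e-04]), 'force': array([0.20140368, 0.24242947, 0.24613438]), 'wrist_torque': array([-0.02067218, -0.03481702, -0.03801586]), 'opening': 0.09273081313869158}
```

View pics/top0.png

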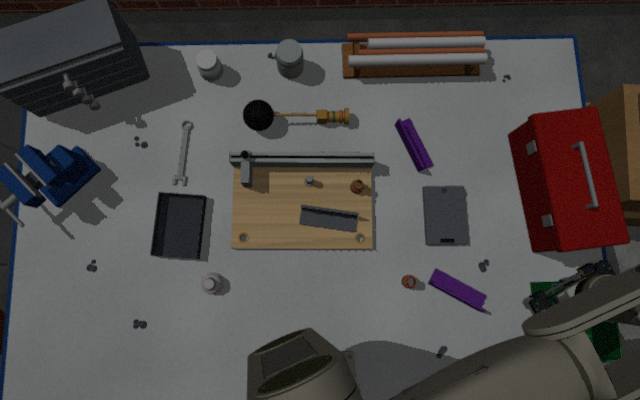

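View pics/scene0.png

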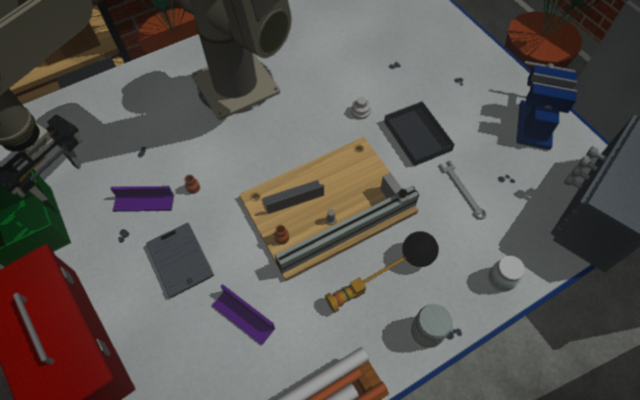

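Top view: the grey angle is at (329,218). The purple look-alikes at (413,144) and (458,290) are not meant. The pin is at (309,181), stop block (246,172), tray (180,225), and the copper coupling on the board (357,186). I'll confirm this in an enlarged crop.

```bash
python3 - <<'E'
from h import *
i=cv2.imread("pics/top0.png")[140:260,220:380]
i=cv2.resize(i,None,fx=5,fy=5,interpolation=cv2.INTER_CUBIC)
i=cv2.convertScaleAbs(i,alpha=1.5,beta=10)
cv2.imwrite("pics/c1.png",i)
E
```

```text
(no output)
```

View pics/c1.png

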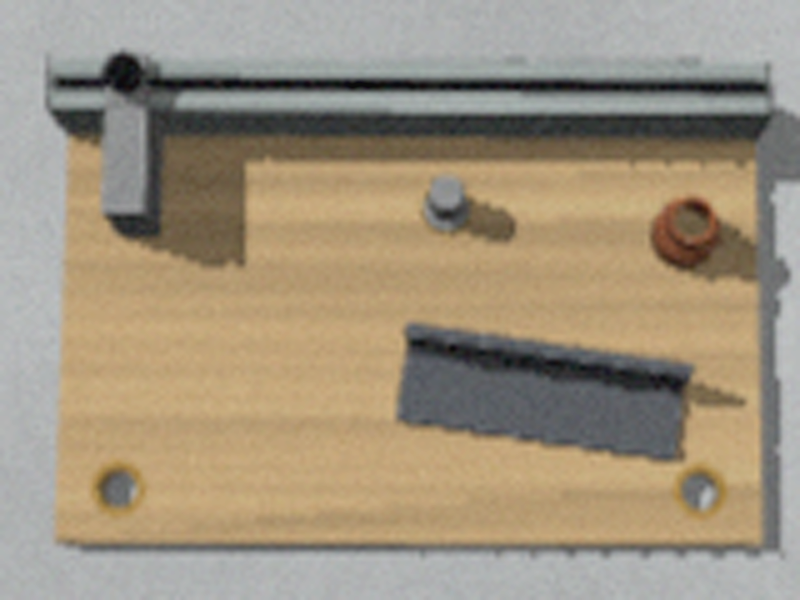

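```bash
python3 - <<'E'
from h import *
cal=load("top0")
def c(u,v,z): 
    return onz([((u+.5)/5-.5+220,(v+.5)/5-.5+140)],z,cal)[0]
P={k:c(*a) for k,a in dict(nl=(55,542,.02),nr=(762,545,.02),flf=(68,137,.02),frf=(762,135,.02),ftl=(48,112,.08),ftr=(770,112,.08),hl=(118,488,.02),hr=(701,490,.02),
 pin=(447,188,.065),pinc=(446,208,.0225),aUL=(407,323,.07),aUR=(692,366,.07),aNL=(398,420,.024),aNR=(682,459,.024),stopTR=(150,214,.088),stopTL=(104,214,.088),coup=(693,217,.072)).items()}
for k,v in P.items(): print(k,v.round(4))
a=P['hl'][:2]-P['hr'][:2]; print('yaw',np.degrees(np.arctan2(-a[0],a[1])),np.linalg.norm(a), np.linalg.norm(P['nl']-P['nr']))
a=P['aUL']-P['aUR'];print('ang',np.degrees(np.arctan2(-a[0],a[1])),np.linalg.norm(a))
i=cv2.imread("pics/top0.png")
for uv in((158,195),(206,195),(204,258),(152,255)): print('tray',onz([uv],.032,cal)[0].round(3))
print('-R',(-cal[2].T@cal[3]).round(3), (-load("scene0")[2].T@load("scene0")[3]).round(3))
E
```

```text
nl [0.3974 0.2281 0.02  ]
nr [ 0.3845 -0.1708  0.02  ]
flf [0.6316 0.2214 0.02  ]
frf [ 0.6227 -0.1827  0.02  ]
ftl [0.6308 0.2217 0.08  ]
ftr [ 0.6208 -0.1783  0.08  ]
hl [0.4268 0.1927 0.02  ]
hr [ 0.4165 -0.1376  0.02  ]
pin [0.5856 0.0022 0.065 ]
pinc [0.5834 0.003  0.0225]
aUL [0.509  0.0262 0.07  ]
aUR [ 0.4809 -0.1297  0.07  ]
aNL [0.4607 0.0334 0.024 ]
aNR [ 0.4341 -0.1271  0.024 ]
stopTR [0.57   0.1645 0.088 ]
stopTL [0.5706 0.1895 0.088 ]
coup [ 0.5641 -0.1338  0.072 ]
yaw -1.7843785055703953 0.3304298076404498 0.39903970719424037
ang -10.201711701593846 0.1584938726548046
tray [0.552 0.432 0.032]
tray [0.549 0.296 0.032]
tray [0.371 0.299 0.032]
tray [0.383 0.443 0.032]
-R [0.325 0.006 1.22 ] [ 1.082 -0.317  1.165]
```

The pin measures (0.583, 0.003), which agrees with the board geometry. Board yaw is about -1.8° and angle yaw about -10.2°. Next I turn the tool and move above the pin.

```bash
python3 -m inch '[[[0,0,0,0,0,7,-1],[0,0,0,0,0,7,-1],[0,0,0,0,0,7,-1],[0,0,0,0,0,6.8,-1]]]'
python3 -m inch '[[[2.1,-3.9,0,0,0,0,-1],[2.1,-3.9,0,0,0,0,-1],[2.1,-3.9,0,0,0,0,-1],[2.1,-3.9,0,0,0,0,-1],[2.1,-3.9,0,0,0,0,-1]]]'
python3 -m inch '[[[2.1,-3.9,0,0,0,0,-1],[2.1,-3.9,0,0,0,0,-1],[2.1,-3.9,0,0,0,0,-1],[2.1,-3.9,0,0,0,0,-1],[2.1,-3.9,0,0,0,0,-1]]]'
python3 -m inch '[[[1.0,-3.9,0,0,0,0,-1],[1.0,-3.9,0,0,0,0,-1],[0,-3.9,0,0,0,0,-1],[0,0,0,0,0,0,-1],[0,0,0,0,0,0,-1]]]'
python3 - <<'E'
from h import *
cam("wrist","w1"); p,R,s=pose(); print(p,R.round(4),np.linalg.norm(s['dq']))
E
```

```text
t: 0.5
tool_pos: [0.2629, -0.5389, 0.218]
orientation: [-3.14, 0.057, 0.001]
force: [1.1, 0.4, 0.3]
opening: 0.0929
t: 1.0
tool_pos: [0.3745, -0.3459, 0.2182]
orientation: [-3.141, 0.05, 0.001]
force: [0.7, -0.1, -0.2]
opening: 0.0931
t: 1.5
tool_pos: [0.4856, -0.1542, 0.2183]
orientation: [-3.141, 0.049, 0.0]
force: [1.2, -0.3, 0.5]
opening: 0.0931
t: 2.0
tool_pos: [0.5086, -0.0391, 0.2183]
orientation: [3.141, -0.046, -0.001]
force: [-0.5, 0.1, -0.2]
opening: 0.0927
[ 0.50861531 -0.04005879  0.2183246 ] [[ 9.995e-01 -3.070e-02 -6.000e-04]
 [-3.070e-02 -9.995e-01 -4.000e-04]
 [-6.000e-04  4.000e-04 -1.000e+00]] 0.02613940207079161
```

View pics/w1.png

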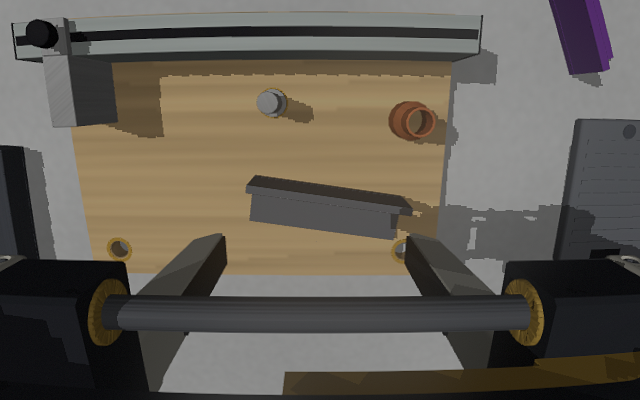

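```bash
python3 - <<'E'
from h import *
cal=load("w1")
for n,u,v,z in [("pin",268,102,.065),("hl",119,249,.02),("fenL",115,62,.02),("fenR",452,61,.02),("stopfoot",117,121,.02),("stopTopNL",51,127,.088),("stopTopNR",80,126,.088),("aTL",254,176,.07),("aTR",406,200,.07),("aTLin",247,186,.07),("aTRin",411,212,.07),("aNL",250,219,.028),("aNR",392,240,.028),("coup",421,122,.072)]:
    print(n,onz([(u,v)],z,cal)[0].round(4))
print("pin proj",proj([[.5834,.0027,.065],[.5834,.0027,.025]],cal), -cal[2].T@cal[3])
E
```

```text
pin [5.844e-01 4.000e-04 6.500e-02]
hl [0.4278 0.1915 0.02  ]
fenL [0.6317 0.1607 0.02  ]
fenR [ 0.6205 -0.1799  0.02  ]
stopfoot [0.5727 0.1676 0.02  ]
stopTopNL [0.5723 0.1909 0.088 ]
stopTopNR [0.5716 0.1632 0.088 ]
aTL [0.5186 0.0169 0.07  ]
aTR [ 0.4914 -0.1246  0.07  ]
aTLin [0.5094 0.0241 0.07  ]
aTRin [ 0.4794 -0.1299  0.07  ]
aNL [0.4631 0.0327 0.028 ]
aNR [ 0.434 -0.122  0.028]
coup [ 0.5635 -0.135   0.072 ]
pin proj [[265.55052432 103.26478222]
 [271.10471444 103.43022855]] [ 0.5805413  -0.0417674   0.38382675]
```

```bash
python3 -m inch '[[[3.7,-2.2,2,0,0,0,-1],[3.7,-2.2,2,0,0,0,-1],[0,0,4,0,0,0,-0.3],[0,0,3,0,0,0,-0.3],[0,0,2,0,0,0,-0.3]]]' 
python3 - <<'E'
from h import *
cam("wrist","w2"); p,R,s=pose(); print(p,R.round(4),s['opening'])
i=cv2.imread("pics/w2.png"); cal=load("w2"); print(proj([[.584,.0015,.065]],cal))
E
```

```text
t: 2.55
tool_pos: [0.5826, 0.0003, 0.0851]
orientation: [3.141, -0.052, -0.007]
force: [0.7, -0.3, 0.6]
opening: 0.0733
[5.80729040e-01 3.51241478e-04 8.21153011e-02] [[ 9.994e-01 -3.340e-02 -8.200e-03]
 [-3.340e-02 -9.994e-01  3.000e-04]
 [-8.200e-03 -0.000e+00 -1.000e+00]] 0.06988093355285961
[[312.35450813 232.51220318]]
```

View pics/w2.png

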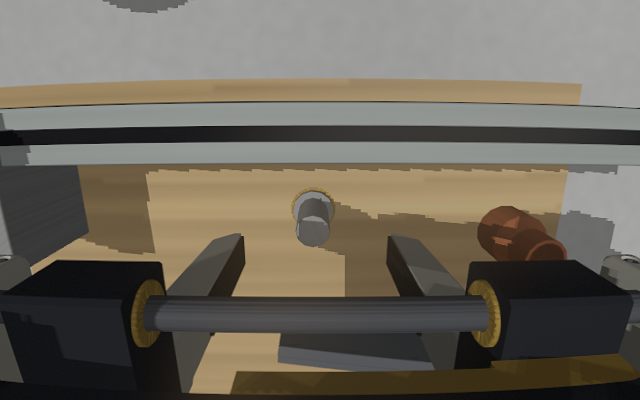

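The pin top is at (313,233), as predicted, and it is centred between the fingers. Next I descend and grip.

```bash
python3 -m inch '[[[0,0,0,0,0,0,-0.3],[0,0,2.5,0,0,0,-0.3],[0,0,2,0,0,0,-0.3],[0,0,0.7,0,0,0,-0.3],[0,0,0,0,0,0,-0.3]]]' 50
python3 -m inch '[[[0,0,0,0,0,0,1],[0,0,0,0,0,0,1],[0,0,0,0,0,0,1],[0,0,0,0,0,0,1],[0,0,0,0,0,0,1]]]' 50
```

```text
t: 3.1
tool_pos: [0.5842, 0.0013, 0.0371]
orientation: [3.141, -0.051, -0.0]
force: [-0.3, -0.7, -0.0]
opening: 0.0605
t: 3.6
tool_pos: [0.5844, 0.0019, 0.037]
orientation: [3.141, -0.049, 0.001]
force: [-1.2, -0.5, -0.2]
opening: 0.025
```

```bash
python3 -m inch '[[[0,0,0.4,0,0,0,0.45],[0,0,0.3,0,0,0,0.45],[0,0,0,0,0,0,1],[0,0,0,0,0,0,1],[0,0,0,0,0,0,1]]]' 50
python3 -m inch '[[[0,0,0,0,0,0,1],[0,0,0,0,0,0,1]]]' 50
python3 -m inch '[[[0,0,-0.3,0,0,0,1],[0,0,-0.3,0,0,0,1],[0,0,-0.3,0,0,0,1],[0,0,-0.4,0,0,0,1],[0,0,-0.4,0,0,0,1]]]' 50
```

```text
t: 4.1
tool_pos: [0.584, 0.0019, 0.0294]
orientation: [-3.141, 0.049, 0.001]
force: [0.0, 0.6, -1.4]
opening: 0.0195
t: 4.3
tool_pos: [0.5842, 0.0019, 0.0296]
orientation: [-3.141, 0.049, 0.0]
force: [0.1, 0.3, -1.9]
opening: 0.0192
t: 4.8
tool_pos: [0.5847, 0.0019, 0.0475]
orientation: [3.141, -0.049, 0.002]
force: [1.1, -0.2, -2.0]
opening: 0.0196
```

```bash
python3 -m inch '[[[0,0,-2,0,0,0,1],[0,0,-4,0,0,0,1],[0,0,-4,0,0,0,1],[0,0,-4,0,0,0,1],[0,0,0,0,0,0,1]]]' 50
python3 -m inch '[[[-1.4,-4,0,0,0,0,1],[-1.4,-4,0,0,0,0,1],[-1.4,-4,0,0,0,0,1],[-1.4,-4,0,0,0,0,1],[-1.4,-4,0,0,0,0,1]]]' 
python3 -m inch '[[[-1.4,-4,0,0,0,0,1],[-1.4,-4,0,0,0,0,1],[-1.4,-4,0,0,0,0,1],[-1.4,-4,0,0,0,0,1],[0,0,0,0,0,0,1]]]' 
python3 - <<'E'
from h import *
cam("wrist","w3"); p,R,s=pose(); print(p,R.round(4),s['opening'])
E
```

```text
t: 5.3
tool_pos: [0.5886, 0.0016, 0.1954]
orientation: [3.14, -0.049, 0.021]
force: [0.9, 0.1, -0.4]
opening: 0.0196
t: 5.8
tool_pos: [0.5198, 0.2054, 0.1864]
orientation: [-3.141, 0.05, -0.0]
force: [0.6, 0.4, -0.7]
opening: 0.0192
t: 6.3
tool_pos: [0.4672, 0.3701, 0.1862]
orientation: [-3.14, 0.042, 0.001]
force: [-0.2, -1.1, -2.2]
opening: 0.0193
[0.46823579 0.36783166 0.18614939] [[ 9.996e-01 -2.730e-02 -4.000e-04]
 [-2.730e-02 -9.996e-01  1.000e-04]
 [-4.000e-04 -0.000e+00 -1.000e+00]] 0.019497331293321474
```

View pics/w3.png

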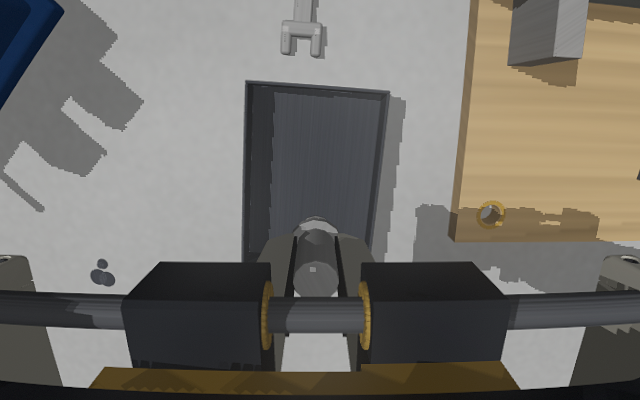

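The pin is held above the tray, whose far corners are at (247,82) and (389,92). I check the tray position and start down.

```bash
python3 - <<'E'
from h import *
print(onz([(247,82),(389,92)],.032,load("w3")).round(3))
E
python3 -m inch '[[[0,0,4,0,0,0,1],[0,0,4,0,0,0,1],[0,0,2,0,0,0,1],[0,0,0,0,0,0,1]]]'
```

```text
[[0.561 0.428 0.032]
 [0.549 0.302 0.032]]
t: 6.75
tool_pos: [0.4673, 0.3626, 0.082]
orientation: [3.136, -0.051, -0.01]
force: [0.1, 0.3, -1.3]
opening: 0.0192
```

```bash
python3 -m inch '[[[0,-0.4,2,0,0,0,1],[0,0,2,0,0,0,1],[0,0,0.4,0,0,0,1],[0,0,0.3,0,0,0,1],[0,0,0,0,0,0,1]]]'
python3 -m inch '[[[0,0,0,0,0,0,0.4],[0,0,0,0,0,0,0.4],[0,0,0,0,0,0,0.2],[0,0,0,0,0,0,0.1],[0,0,0,0,0,0,0.1]]]'
python3 -m inch '[[[0,0,-1,0,0,0,0.1],[0,0,-3,0,0,0,0.1],[0,0,-4,0,0,0,0.1],[0,0,-4,0,0,0,0.5],[0,0,-4,0,0,0,1]]]' 40
python3 - <<'E'
from h import *
p,R,s=pose(); print(p,R.round(4),s['opening'])
cam("wrist","w4");cam("top","top1")
a=cv2.imread("pics/w4.png");b=cv2.imread("pics/top1.png")[140:260,140:380]
b=cv2.convertScaleAbs(cv2.resize(b,(640,320),interpolation=cv2.INTER_CUBIC),alpha=1.5)
cv2.imwrite("pics/c4.png",cv2.resize(np.vstack([a[60:320],b]),(640,580)))
E
```

```text
t: 7.25
tool_pos: [0.4706, 0.3698, 0.0409]
orientation: [-3.14, 0.05, -0.002]
force: [0.3, -1.4, -0.1]
opening: 0.0191
t: 7.75
tool_pos: [0.4698, 0.3698, 0.0398]
orientation: [-3.141, 0.049, -0.0]
force: [0.1, 0.4, -0.4]
opening: 0.0414
t: 8.25
tool_pos: [0.4695, 0.3696, 0.202]
orientation: [-3.141, 0.049, -0.001]
force: [0.2, -0.1, 0.8]
opening: 0.0303
[0.46953891 0.36958677 0.20203652] [[ 9.995e-01 -3.140e-02  4.000e-04]
 [-3.140e-02 -9.995e-01  3.000e-04]
 [ 4.000e-04 -3.000e-04 -1.000e+00]] 0.030342514949112092
```

View pics/c4.png

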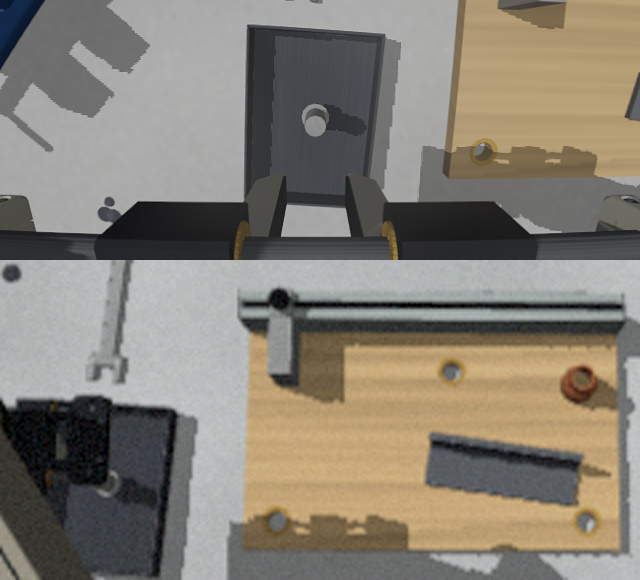

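The pin stands upright in the tray and its hole is empty. The grey angle (bottom crop, around (503,470)) has not moved. Next I go above the upright leg's centre and turn the jaws across it.

```bash
python3 -m inch '[[[0.34,4.2,0,0,0,0,0],[0.34,4.2,0,0,0,0,0],[0.34,4.2,0,0,0,0,0],[0.34,4.2,0,0,0,0,0],[0.34,4.2,0,0,0,0,0]]]'
python3 -m inch '[[[0.34,4.2,0,0,0,0,0],[0.34,4.2,0,0,0,0,0],[0.34,4.2,0,0,0,0,0],[0.34,4.2,0,0,0,0,0],[0.34,4.2,0,0,0,0,0]]]'
python3 -m inch '[[[0,0,0,0,0,-8.1,0],[0,0,0,0,0,-8.1,0],[0,0,0,0,0,-8.1,0],[0,0,0,0,0,-8.1,0],[0,0,0,0,0,-8.1,0]]]'
python3 -m inch '[[[0,0,0,0,0,-8.1,0],[0,0,0,0,0,-8.1,0],[0,0,0,0,0,-8.1,0],[0,0,0,0,0,-8.1,0],[0,0,0,0,0,-8.1,0]]]'
python3 -m inch '[[[0,0,0,0,0,0,0],[0,0,0,0,0,0,0]]]'
python3 - <<'E'
from h import *
cam("wrist","w5"); p,R,s=pose(); print(p,R.round(4),s['opening'],s['q'])
E
```

```text
t: 8.85
tool_pos: [0.4797, 0.1577, 0.1997]
orientation: [3.141, -0.049, 0.0]
force: [1.2, -0.4, 1.2]
opening: 0.0464
t: 9.35
tool_pos: [0.4901, -0.0528, 0.1999]
orientation: [3.141, -0.049, 0.001]
force: [0.0, -0.2, -0.2]
opening: 0.0467
t: 9.85
tool_pos: [0.4903, -0.0512, 0.1997]
orientation: [-2.961, -1.049, 0.0]
force: [0.1, -0.8, -0.4]
opening: 0.0463
t: 10.35
tool_pos: [0.4903, -0.0511, 0.1997]
orientation: [-2.415, -2.01, 0.0]
force: [-0.5, -0.4, -0.2]
opening: 0.0464
t: 10.55
tool_pos: [0.4904, -0.0511, 0.1996]
orientation: [-2.425, -1.997, 0.0]
force: [0.5, 0.1, -0.4]
opening: 0.0468
[ 0.49040641 -0.05114407  0.19964576] [[ 1.913e-01  9.815e-01 -0.000e+00]
 [ 9.815e-01 -1.913e-01  0.000e+00]
 [ 0.000e+00 -1.000e-04 -1.000e+00]] 0.046618886863785985 [-2.07942259e-01 -1.53013675e-01  1.80409716e+00  1.55696574e-06
  1.49056012e+00 -1.54772635e-02]
```

View pics/w5.png

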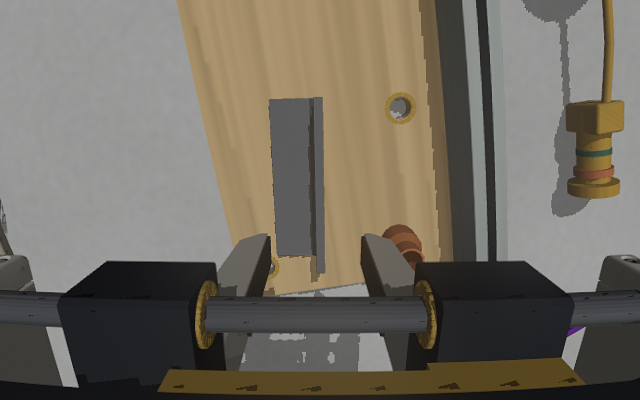

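```bash
python3 - <<'E'
from h import *
cal=load("w5");P=onz([(314,97),(322.5,97),(316,272),(324.5,273)],.07,cal);print(P.round(4))
a=(P[0]+P[1]-P[2]-P[3])/2;print(np.degrees(np.arctan2(-a[0],a[1])),np.linalg.norm(a),P.mean(0))
z=np.load("pics/w5.npz");p,R,s=pose();m=P.mean(0);print(R.T@(m-p))
E
```

```text
[[ 0.5038  0.0262  0.07  ]
 [ 0.5106  0.0248  0.07  ]
 [ 0.4751 -0.1291  0.07  ]
 [ 0.4827 -0.1317  0.07  ]]
-10.286365837439464 0.15843928134934407 [ 0.49304121 -0.05243797  0.07      ]
[-0.00076633  0.00284025  0.12964561]
```

```bash
python3 -m inch '[[[0,0.25,4,0,0,-0.7,0],[0,0,4,0,0,0,0],[0,0,4,0,0,0,0],[0,0,2.5,0,0,0,0],[0,0,1.3,0,0,0,0]]]'
python3 -m inch '[[[0,0,0,0,0,0,0],[0,0,0.3,0,0,0,0],[0,0,0,0,0,0,0.5],[0,0,0,0,0,0,1],[0,0,0,0,0,0,1]]]' 30
python3 -m inch '[[[0,0,0,0,0,0,1],[0,0,0,0,0,0,1],[0,0,0,0,0,0,1],[0,0,0,0,0,0,1],[0,0,0,0,0,0,1]]]' 30
```

```text
t: 11.1
tool_pos: [0.4909, -0.0512, 0.0388]
orientation: [-2.408, -2.012, 0.004]
force: [-0.5, -0.6, 0.1]
opening: 0.0465
t: 11.6
tool_pos: [0.4938, -0.0518, 0.0398]
orientation: [2.407, 2.016, 0.002]
force: [-0.1, 0.6, -0.5]
opening: 0.0272
t: 12.1
tool_pos: [0.4931, -0.0517, 0.0389]
orientation: [2.408, 2.017, 0.0]
force: [-1.0, -0.4, 3.2]
opening: 0.008
```

```bash
python3 -m inch '[[[0,0,-0.4,0,0,0,1],[0,0,0,0,0,-4.1,1],[0,0,0,0,0,-4.2,1],[0,0,0,0,0,0,1],[0,0,0,0,0,0,1]]]'
python3 -m inch '[[[2,0,0,0,0,0,1],[3.4,0,0,0,0,0,1],[3.4,0,0,0,0,0,1],[3.4,0,0,0,0,0,1],[1,0,0,0,0,0,1]]]'
python3 -m inch '[[[0,1.5,0,0,0,0,1],[0,2.5,0,0,0,0,1],[0,2.5,0,0,0,0,1],[0,2.0,0,0,0,0,1],[0,1.0,0,0,0,0,1]]]'
python3 -m inch '[[[0,0,0,0,0,0,1],[0,0,0,0,0,0,1]]]'
python3 - <<'E'
from h import *
cam("wrist","w6"); cam("top","top2"); p,R,s=pose(); print(p,R.round(4),s['opening'],s['q'])
B=np.array([.531,.0243]);d=p[:2]-B;print('b',d@[.9995,-.031],d@[.031,.9995])
b=cv2.imread("pics/top2.png")[140:260,220:380]
b=cv2.convertScaleAbs(cv2.resize(b,(640,480),interpolation=cv2.INTER_CUBIC),alpha=1.5)
w=cv2.resize(cv2.imread("pics/w6.png")[:290],(640,290))
cv2.imwrite("pics/c6.png",np.vstack([b[:300],w]))
E
```

```text
t: 12.6
tool_pos: [0.4926, -0.0515, 0.0424]
orientation: [-2.258, -2.183, 0.001]
force: [0.0, -0.5, -2.8]
opening: 0.0078
t: 13.1
tool_pos: [0.4968, 0.083, 0.0426]
orientation: [-2.255, -2.186, -0.001]
force: [-0.3, -0.6, -2.0]
opening: 0.0078
t: 13.6
tool_pos: [0.5934, 0.0767, 0.0425]
orientation: [2.258, 2.184, 0.0]
force: [0.4, 0.3, -2.6]
opening: 0.0076
t: 13.8
tool_pos: [0.5911, 0.0771, 0.0421]
orientation: [-2.256, -2.185, 0.002]
force: [0.5, -0.3, -2.9]
opening: 0.0075
[0.59090672 0.07730692 0.04227211] [[ 3.160e-02  9.995e-01 -1.200e-03]
 [ 9.995e-01 -3.160e-02 -0.000e+00]
 [-1.000e-04 -1.200e-03 -1.000e+00]] 0.007719352199190463 [4.40487013e-02 2.70713596e-01 1.66296430e+00 3.30781997e-05
 1.20913858e+00 7.56320519e-02]
b 0.058233556914077146 0.05483752713456086
```

View pics/c6.png

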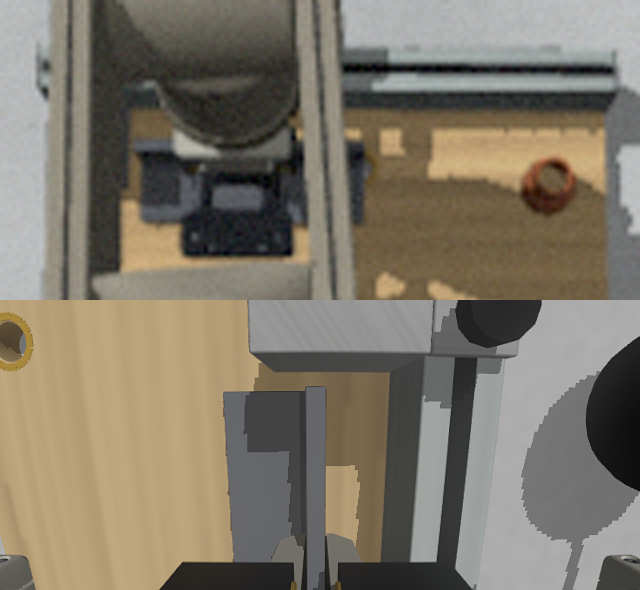

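```bash
python3 - <<'E'
from h import *
cal=load("w6");p,R,s=pose();B=np.array([.531,.0243])
for n,u,v,z in [("legL",305,87,.073),("legR",326,87,.073),("legRlow",326,190,.073),("flatend",250,92,.031),("stopfootA",280,71,.02),("stopfootB",380,71,.02),("fenceA",389,80,.02),("fenceB",380,250,.02)]:
    X=onz([(u,v)],z,cal)[0];d=X[:2]-B;print(n,X.round(4),'b',d@[.9995,-.031],d@[.031,.9995])
E
```

```text
legL [0.5892 0.1558 0.073 ] b 0.054048216801136195 0.13319057288935243
legR [0.597  0.1555 0.073 ] b 0.06187521779574481 0.13317627769481588
legRlow [0.596 0.116 0.073] b 0.06209225133219407 0.09364764989030959
flatend [0.5608 0.1565 0.031 ] b 0.0257048612973583 0.1330745362800022
stopfootA [0.5751 0.1669 0.02  ] b 0.03963658884042345 0.14385026944530774
stopfootB [0.6266 0.1653 0.02  ] b 0.09117658492298465 0.14386667083366012
fenceA [0.6313 0.1607 0.02  ] b 0.09603328694272215 0.13942609818158988
fenceB [0.6279 0.0658 0.02  ] b 0.09557779946211353 0.044472556682498554
```

```bash
python3 -m inch '[[[0.5,0.4,0,0,0,0,1],[0.3,0.3,0,0,0,0,1],[0,0,0.2,0,0,0,1],[0,0,0.15,0,0,0,1],[0,0,0,0,0,0,1]]]'
python3 -m inch '[[[0.1,0,0,0,0,0,1],[0.1,0,0,0,0,0,1],[0,0,0,0,0,0,1],[0,0,0,0,0,0,1]]]'
```

```text
t: 14.4
tool_pos: [0.5992, 0.0852, 0.039]
orientation: [-2.256, -2.186, 0.0]
force: [0.4, 1.1, -2.1]
opening: 0.0076
t: 14.8
tool_pos: [0.5992, 0.0867, 0.039]
orientation: [2.256, 2.186, -0.001]
force: [-0.7, -3.5, -2.8]
opening: 0.008
```

```bash
python3 -m inch '[[[0,0,0.1,0,0,0,1],[0.05,0,0,0,0,0,1],[0,0,0,0,0,0,1]]]'
python3 -m inch '[[[0,0,0.05,0,0,0,1],[0.05,0,0,0,0,0,1],[0,0,0,0,0,0,1]]]'
```

```text
t: 15.1
tool_pos: [0.5994, 0.0866, 0.0389]
orientation: [2.256, 2.185, -0.001]
force: [-3.5, -7.2, 4.4]
opening: 0.008
t: 15.4
tool_pos: [0.5995, 0.0867, 0.0389]
orientation: [2.255, 2.185, -0.002]
force: [-6.0, -9.2, 8.3]
opening: 0.0079
```

```bash
python3 -m inch '[[[-0.05,0,0,0,0,0,0.85],[0,0,0,0,0,0,0.75],[0,0,0,0,0,0,0.66],[0,0,0,0,0,0,0.66],[0,0,0,0,0,0,0.66]]]'
python3 -m inch '[[[0,0,-1,0,0,0,0.66],[0,0,-2,0,0,0,0.66],[0,0,-3,0,0,0,0.66],[0,0,-4,0,0,0,0.66],[0,0,-4,0,0,0,1]]]'
python3 -m inch '[[[0,-4,0,0,0,0,1],[0,-4,0,0,0,0,1],[0,-1,0,0,0,0,1],[0,0,0,0,0,0,1]]]'
python3 - <<'E'
from h import *
cam("wrist","w7"); p,R,s=pose(); print(p,R.round(4),s['opening'],s['q'])
E
```

```text
t: 15.9
tool_pos: [0.5994, 0.0879, 0.0376]
orientation: [-2.256, -2.187, -0.0]
force: [-0.0, 0.8, -0.1]
opening: 0.0155
t: 16.4
tool_pos: [0.5989, 0.0877, 0.1794]
orientation: [-2.256, -2.186, 0.001]
force: [0.4, -0.2, 0.5]
opening: 0.0114
t: 16.8
tool_pos: [0.5087, 0.0906, 0.1785]
orientation: [2.255, 2.186, 0.002]
force: [-0.1, -0.4, 0.3]
opening: 0.0002
[0.50992029 0.09055183 0.17862521] [[ 3.110e-02  9.995e-01  2.100e-03]
 [ 9.995e-01 -3.120e-02  2.000e-04]
 [ 3.000e-04  2.100e-03 -1.000e+00]] 0.0003225022493164153 [ 7.66921107e-02 -7.27189062e-02  1.76856834e+00  4.57318973e-05
  1.44367458e+00  1.07841620e-01]
```

View pics/w7.png

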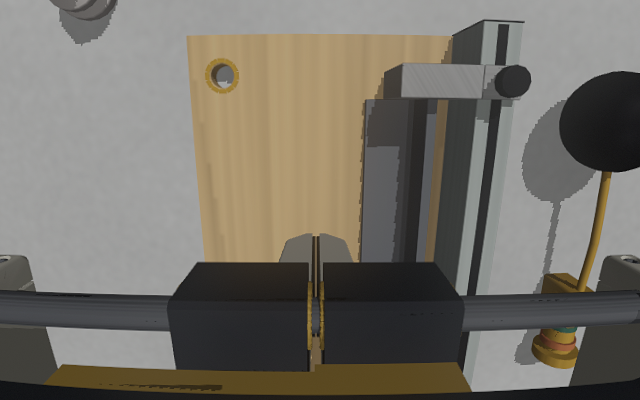

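The angle lies parallel to the fence with its left end (row ~99) at the stop face, about 25 mm short of the fence. Next I turn the jaws along the fence and tilt 30° for the diagonal push.

```bash
python3 -m inch '[[[0,0,0,0,0,8.2,1],[0,0,0,0,0,8.2,1],[0,0,0,0,0,8.2,1],[0,0,0,0,0,8.2,1],[0,0,0,0,0,8.2,1]]]' 40
python3 -m inch '[[[0,0,0,0,0,8.2,1],[0,0,0,0,0,8.2,1],[0,0,0,0,0,8.2,1],[0,0,0,0,0,8.2,1],[0,0,0,0,0,8.2,1]]]'
python3 -m inch '[[[0,0,0,0,0,8,1],[0,0,0,0,7.5,0,1],[0,0,0,0,7.5,0,1],[0,0,0,0,7.5,0,1],[0,0,0,0,7.5,0,1]]]'
python3 -m inch '[[[0,0,0,0,0,0,1],[0,0,0,0,0,0,1]]]'
python3 - <<'E'
from h import *
p,R,s=pose(); print(p,R.round(4),s['q'],s['force']);B=np.array([.531,.0243]);d=p[:2]-B;print('b',d@[.9995,-.031],d@[.031,.9995])
c=cam("wrist","w8");cal=c[1:]
for o in(0,): 
  g=[(B+bx*np.array([.9995,-.031])+by*np.array([.031,.9995])) for bx,by in((.0705,.143),(.0705,-.017),(.0625,.143),(.0625,-.017))]
  print(proj([[*q,.07] for q in g],cal).round(0))
E
```

```text
t: 17.35
tool_pos: [0.511, 0.0903, 0.178]
orientation: [2.882, 1.249, 0.001]
force: [0.8, 0.9, -0.4]
opening: 0.0004
t: 17.85
tool_pos: [0.511, 0.0903, 0.178]
orientation: [3.137, 0.16, 0.001]
force: [0.2, -0.1, -1.5]
opening: 0.0003
t: 18.35
tool_pos: [0.5113, 0.0905, 0.1796]
orientation: [3.024, -0.048, 0.822]
force: [-0.5, 0.0, 0.2]
opening: 0.0003
t: 18.55
tool_pos: [0.5099, 0.0905, 0.1789]
orientation: [3.027, -0.047, 0.81]
force: [-0.0, -0.0, 0.5]
opening: 0.0009
[0.50992301 0.09054997 0.17888981] [[ 8.661e-01 -3.110e-02  4.990e-01]
 [-2.700e-02 -9.995e-01 -1.540e-02]
 [ 4.992e-01 -2.000e-04 -8.665e-01]] [ 0.13799571 -0.61640886  2.28129131 -0.10236126  0.96267489  1.77634878] [-0.01146106 -0.02809557  0.51025726]
b -0.023120196081761177 0.06556345427539696
[[228. 157.]
 [407. 157.]
 [228. 166.]
 [408. 166.]]
```

View pics/w8.png

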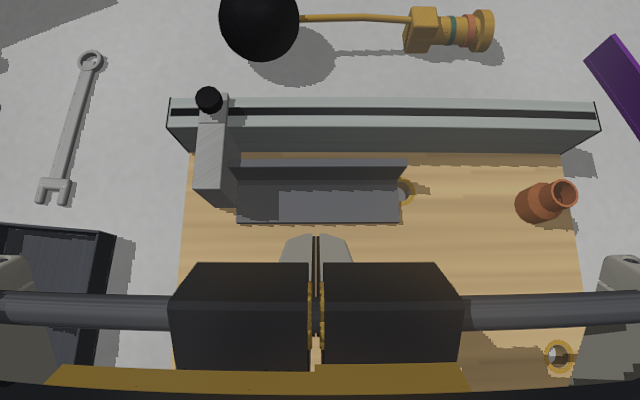

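The upright's top runs (230–407, 159–166), as predicted. I approach the inside corner.

```bash
python3 -m inch '[[[-0.33,0.05,3.8,0,0,0,1],[-0.33,0.05,3.8,0,0,0,1],[-0.33,0.05,3.8,0,0,0,1],[-0.3,0,3.5,0,0,0,1],[0,0,0,0,0,0,1]]]'
python3 -m inch '[[[0,0,0,0,0,0,1],[0,0,0,0,0,0,1]]]'
```

```text
t: 19.1
tool_pos: [0.572, 0.0859, 0.0356]
orientation: [3.03, -0.049, 0.792]
force: [-1.8, -0.4, -0.4]
opening: 0.0005
t: 19.3
tool_pos: [0.5753, 0.0871, 0.0451]
orientation: [3.025, -0.048, 0.816]
force: [0.2, -0.6, 0.1]
opening: 0.0004
```

```bash
python3 -m inch '[[[0.08,0,0.39,0,0,0,1],[0.08,0,0.39,0,0,0,1],[0.08,0,0.3,0,0,0,1],[0,0,0,0,0,0,1],[0,0,0,0,0,0,1]]]'
python3 -m inch '[[[0.26,0,0.15,0,0,0,1],[0.26,0,0.15,0,0,0,1],[0.26,0,0.15,0,0,0,1],[0.26,0,0.15,0,0,0,1],[0,0,0,0,0,0,1]]]'
python3 -m inch '[[[0.26,0,0.15,0,0,0,1],[0.26,0,0.15,0,0,0,1],[0.26,0,0.15,0,0,0,1],[0,0,0,0,0,0,1]]]'
```

```text
t: 19.8
tool_pos: [0.5801, 0.0867, 0.0341]
orientation: [3.026, -0.047, 0.811]
force: [0.1, -0.4, -0.2]
opening: 0.0006
t: 20.3
tool_pos: [0.5925, 0.0863, 0.0341]
orientation: [3.026, -0.048, 0.811]
force: [-0.1, -1.0, -0.2]
opening: 0.0003
t: 20.7
tool_pos: [0.6015, 0.086, 0.034]
orientation: [3.026, -0.048, 0.811]
force: [-0.3, -0.3, -0.2]
opening: 0.0005
```

```bash
python3 -m inch '[[[0.26,0,0.15,0,0,0,1],[0.26,0,0.15,0,0,0,1],[0.26,0,0.15,0,0,0,1],[0,0,0,0,0,0,1]]]'
python3 -m inch '[[[0.17,0,0.1,0,0,0,1],[0.17,0,0.1,0,0,0,1],[0,0,0,0,0,0,1]]]'
```

```text
t: 21.1
tool_pos: [0.6106, 0.0857, 0.0341]
orientation: [3.026, -0.048, 0.811]
force: [-0.9, 0.2, -0.1]
opening: 0.0002
t: 21.4
tool_pos: [0.614, 0.0857, 0.0339]
orientation: [3.027, -0.048, 0.81]
force: [-5.5, 0.1, 3.0]
opening: 0.0003
```

```bash
python3 -m inch '[[[0.09,-0.05,0.05,0,0,0,1],[0.09,-0.05,0.05,0,0,0,1],[0,0,0,0,0,0,1]]]'
python3 -m inch '[[[0.0,-0.05,0.2,0,0,0,1],[0,0,0,0,0,0,1]]]'
```

```text
t: 21.7
tool_pos: [0.6145, 0.0862, 0.0329]
orientation: [3.027, -0.048, 0.805]
force: [-16.6, -2.7, 10.7]
opening: 0.0005
t: 21.9
tool_pos: [0.6149, 0.0865, 0.0317]
orientation: [3.027, -0.047, 0.803]
force: [-37.0, -4.7, 31.9]
opening: 0.0004
```

```bash
python3 -m inch '[[[0,0,-0.07,0,0,0,1],[0,0,0,0,0,0,1],[0,0,0,0,0,0,1],[0,0,0,0,0,0,1]]]'
python3 - <<'E'
from h import *
a=cam("wrist","w9")[0]; b=cam("top","top3")[0]; cam("scene","scene3"); p,R,s=pose(); print(p,s['force'],s['dq'].round(4),s['t'])
b0=cv2.imread("pics/scene3.png")[120:290,210:450]
cv2.imwrite("pics/c9.png",np.vstack([cv2.resize(a[:250],(640,250)),cv2.convertScaleAbs(cv2.resize(b0,(640,340),interpolation=cv2.INTER_CUBIC),alpha=1.4)]))
E
```

```text
t: 22.3
tool_pos: [0.6147, 0.0865, 0.0319]
orientation: [3.027, -0.047, 0.804]
force: [-25.8, -4.1, 20.0]
opening: 0.0005
[0.61470729 0.08648503 0.03188274] [-25.17771966  -3.54348495  19.43363105] [ 0.0012  0.0007 -0.0004 -0.0007  0.0022  0.0004] 22.45
```

View pics/c9.png

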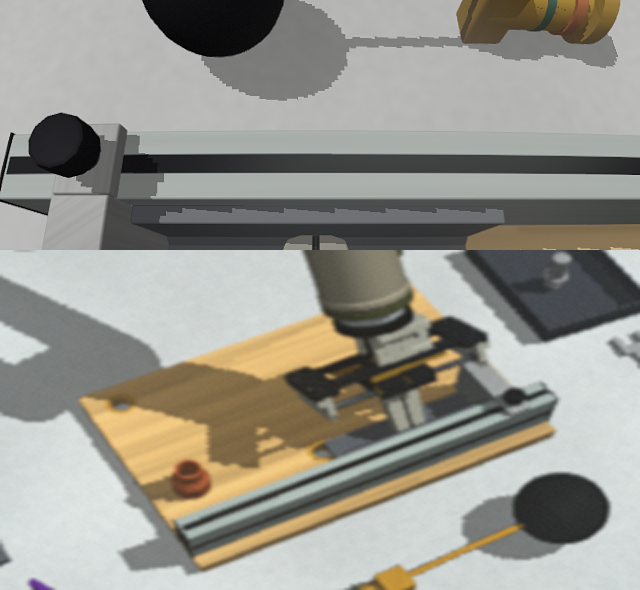

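```bash
python3 - <<'E'
from h import *
cal=load("w9");B=np.array([.531,.0243])
for n,u,v,z in [("outL",134,207,.07),("outR",503,209,.07),("inL",132,222,.07),("inR",504,222,.07),("stopTop",108,195,.088)]:
    X=onz([(u,v)],z,cal)[0];d=X[:2]-B;print(n,X.round(4),'b',(d@[.9995,-.031]).round(4),(d@[.031,.9995]).round(4))
# expected pixels of stop face at angle top height & fence face
ex=np.array([.9995,-.031]);ey=np.array([.031,.9995])
for by in(.142,.1435,.145): print(by,proj([[*(B+.091*ex+by*ey),.07]],cal).round(1), proj([[*(B+.0955*ex+(by-.16)*ey),.07]],cal).round(1))
E
```

```text
outL [0.6302 0.1631 0.07  ] b 0.0949 0.1418
outR [0.6242 0.0053 0.07  ] b 0.0938 -0.0161
inL [0.6237 0.1633 0.07  ] b 0.0883 0.1418
inR [0.6186 0.0058 0.07  ] b 0.0881 -0.0158
stopTop [0.6307 0.1642 0.088 ] b 0.0953 0.1429
0.142 [[132.4 215.8]] [[506.7 205.1]]
0.1435 [[129.1 215.8]] [[503.3 205.1]]
0.145 [[125.7 215.8]] [[500.  205.1]]
```

The left end reads about 1 mm from the stop, which is within measuring error but not certain. I relax the push, nudge the right-hand end to the left until I feel the stop, then push again.

```bash
python3 -m inch '[[[-0.26,0,-0.15,0,0,0,1],[-0.26,0,-0.15,0,0,0,1],[0.6,0,-3.1,0,0,0,1],[0.6,0,-3.1,0,0,0,1],[0,0,0,0,0,0,1]]]'
python3 -m inch '[[[0,2.7,0,0,0,0,1],[0,2.7,0,0,0,0,1],[0,2.7,0,0,0,0,1],[0,2.7,0,0,0,0,1],[0,0,0,0,0,0,1]]]'
python3 -m inch '[[[0,0,0,0,0,0,1],[-0.6,0,2.7,0,0,0,1],[-0.6,0,2.7,0,0,0,1],[0,0,0,0,0,0,1],[0,0,0,0,0,0,1]]]'
python3 - <<'E'
from h import *
p,R,s=pose();d=p[:2]-np.array([.531,.0243]);print(p,d@[.9995,-.031],d@[.031,.9995],s['force'])
E
```

```text
t: 22.95
tool_pos: [0.593, 0.0884, 0.0983]
orientation: [3.024, -0.047, 0.824]
force: [0.7, -0.1, 0.8]
opening: 0.0003
t: 23.45
tool_pos: [0.587, -0.0228, 0.0924]
orientation: [3.025, -0.052, 0.811]
force: [-0.5, -0.3, 0.6]
opening: 0.0009
t: 23.95
tool_pos: [0.6026, -0.0194, 0.0389]
orientation: [3.028, -0.046, 0.807]
force: [0.2, -0.0, -0.2]
opening: 0.0003
[ 0.60262262 -0.01941734  0.03885696] 0.07294204559723737 -0.04147518091025377 [ 0.18374715 -0.00171423 -0.15711846]
```

```bash
python3 -m inch '[[[0,-0.3,0,0,0,0,1],[0,-0.2,0,0,0,0,1],[0,0,0,0,0,0,1]]]'
python3 -m inch '[[[0,-0.15,0,0,0,0,1],[0,-0.1,0,0,0,0,1],[0,0,0,0,0,0,1]]]'
python3 -m inch '[[[0,-0.1,0,0,0,0,1],[0,0,0,0,0,0,1],[0,0,0,0,0,0,1]]]'
```

```text
t: 24.25
tool_pos: [0.6045, -0.0152, 0.0415]
orientation: [3.025, -0.047, 0.814]
force: [-0.3, -0.1, -0.9]
opening: 0.0002
t: 24.55
tool_pos: [0.6037, -0.013, 0.04]
orientation: [3.026, -0.047, 0.811]
force: [0.3, 0.0, 0.2]
opening: 0.0007
t: 24.85
tool_pos: [0.6036, -0.0121, 0.0397]
orientation: [3.026, -0.048, 0.811]
force: [-0.5, -0.1, -1.3]
opening: 0.0005
```

```bash
python3 -m inch '[[[0,-0.1,0,0,0,0,1],[0,-0.1,0,0,0,0,1],[0,0,0,0,0,0,1]]]'
python3 -m inch '[[[0,-0.1,0,0,0,0,1],[0,0,0,0,0,0,1]]]'
python3 -m inch '[[[0,-0.1,0,0,0,0,1],[0,0,0,0,0,0,1]]]'
python3 -m inch '[[[0,-0.1,0,0,0,0,1],[0,0,0,0,0,0,1]]]'
```

```text
t: 25.15
tool_pos: [0.6037, -0.01, 0.0397]
orientation: [3.026, -0.047, 0.811]
force: [0.4, -0.4, 0.5]
opening: 0.0005
t: 25.35
tool_pos: [0.6038, -0.009, 0.0398]
orientation: [3.026, -0.047, 0.811]
force: [0.0, 0.1, -0.8]
opening: 0.0001
t: 25.55
tool_pos: [0.6039, -0.008, 0.0398]
orientation: [3.026, -0.047, 0.811]
force: [-0.3, 0.1, 0.1]
opening: 0.0003
t: 25.75
tool_pos: [0.6039, -0.007, 0.0398]
orientation: [3.026, -0.047, 0.811]
force: [0.3, -0.5, -0.5]
opening: 0.0003
```

```bash
python3 -m inch '[[[0,-0.1,0,0,0,0,1],[0,-0.1,0,0,0,0,1],[0,0,0,0,0,0,1]]]'
python3 -m inch '[[[0,-0.1,0,0,0,0,1],[0,-0.1,0,0,0,0,1],[0,0,0,0,0,0,1]]]'|sed -n 2,4p
```

```text
t: 26.05
tool_pos: [0.6039, -0.005, 0.0398]
orientation: [3.026, -0.047, 0.811]
force: [-1.0, 0.1, -0.5]
opening: 0.0006
tool_pos: [0.604, -0.003, 0.0398]
orientation: [3.026, -0.047, 0.811]
force: [-0.6, -0.1, 0.1]
```

```bash
python3 -m inch '[[[0,-0.1,0,0,0,0,1],[0,-0.1,0,0,0,0,1],[0,0,0,0,0,0,1]]]'|sed -n 2,4p
python3 -m inch '[[[0,-0.1,0,0,0,0,1],[0,0,0,0,0,0,1]]]'|sed -n 2,4p
python3 -m inch '[[[0,-0.1,0,0,0,0,1],[0,0,0,0,0,0,1]]]'|sed -n 2,4p
```

```text
tool_pos: [0.604, -0.001, 0.0398]
orientation: [3.026, -0.047, 0.811]
force: [0.3, 0.0, -0.1]
tool_pos: [0.6041, -0.0, 0.0398]
orientation: [3.026, -0.048, 0.811]
force: [0.2, -0.3, -1.3]
tool_pos: [0.6041, 0.001, 0.0398]
orientation: [3.026, -0.047, 0.811]
force: [0.9, -0.7, -1.0]
```

No contact is felt because the tip sits above the flat leg and behind the upright. I back off to the right, go lower and further forward, and nudge again.

```bash
python3 -m inch '[[[0,1,0,0,0,0,1],[0,1.2,0,0,0,0,1],[0.2,0,0.6,0,0,0,1],[0.2,0,0.6,0,0,0,1],[0,0,0,0,0,0,1]]]'
python3 -m inch '[[[0,-0.2,0,0,0,0,1],[0,-0.2,0,0,0,0,1],[0,0,0,0,0,0,1]]]'|sed -n 2,4p
python3 -m inch '[[[0,-0.1,0,0,0,0,1],[0,-0.1,0,0,0,0,1],[0,0,0,0,0,0,1]]]'|sed -n 2,4p
```

```text
t: 27.55
tool_pos: [0.613, -0.0211, 0.0306]
orientation: [3.027, -0.048, 0.81]
force: [0.2, -0.2, -0.7]
opening: 0.0003
tool_pos: [0.6129, -0.0168, 0.0314]
orientation: [3.027, -0.047, 0.811]
force: [0.2, -0.2, -0.3]
tool_pos: [0.6131, -0.0153, 0.0315]
orientation: [3.026, -0.047, 0.811]
force: [0.5, -0.1, 0.1]
```

```bash
python3 -m inch '[[[0,0,0.25,0,0,0,1],[0,-0.1,0,0,0,0,1],[0,-0.1,0,0,0,0,1],[0,0,0,0,0,0,1]]]'|sed -n 2,4p
python3 -m inch '[[[0,-0.1,0,0,0,0,1],[0,-0.1,0,0,0,0,1],[0,0,0,0,0,0,1]]]'|sed -n 2,4p
python3 -m inch '[[[0,-0.1,0,0,0,0,1],[0,0,0,0,0,0,1]]]'|sed -n 2,4p
python3 -m inch '[[[0,-0.1,0,0,0,0,1],[0,0,0,0,0,0,1]]]'|sed -n 2,4p
```

```text
tool_pos: [0.6144, -0.0133, 0.0292]
orientation: [3.026, -0.047, 0.811]
force: [-0.1, -0.3, 0.7]
tool_pos: [0.6145, -0.0113, 0.0293]
orientation: [3.026, -0.047, 0.811]
force: [0.3, -1.0, -0.1]
tool_pos: [0.6145, -0.0103, 0.0293]
orientation: [3.026, -0.047, 0.811]
force: [0.1, -0.1, 0.5]
tool_pos: [0.6145, -0.0093, 0.0292]
orientation: [3.026, -0.047, 0.811]
force: [-1.6, 0.2, 0.9]
```

```bash
for i in 1; do python3 -m inch '[[[0,-0.1,0,0,0,0,1],[0,0,0,0,0,0,1]]]'|sed -n 2,4p
python3 -m inch '[[[0,-0.1,0,0,0,0,1],[0,0,0,0,0,0,1]]]'|sed -n 2,4p
python3 -m inch '[[[0,-0.1,0,0,0,0,1],[0,0,0,0,0,0,1]]]'|sed -n 2,4p
python3 -m inch '[[[0,-0.1,0,0,0,0,1],[0,0,0,0,0,0,1]]]'|sed -n 2,4p; done
```

```text
tool_pos: [0.6146, -0.0083, 0.0293]
orientation: [3.026, -0.047, 0.811]
force: [0.4, 0.3, -0.1]
tool_pos: [0.6146, -0.0073, 0.0292]
orientation: [3.026, -0.047, 0.811]
force: [-0.5, -0.1, 0.5]
tool_pos: [0.6146, -0.0064, 0.0292]
orientation: [3.026, -0.047, 0.811]
force: [-0.5, -0.1, -0.6]
tool_pos: [0.6145, -0.0054, 0.0291]
orientation: [3.026, -0.047, 0.81]
force: [-0.5, -0.5, -0.6]
```

```bash
python3 -m inch '[[[0,-0.1,0,0,0,0,1],[0,0,0,0,0,0,1]]]'|sed -n 2,4p
python3 -m inch '[[[0,-0.1,0,0,0,0,1],[0,0,0,0,0,0,1]]]'|sed -n 2,4p
python3 -m inch '[[[0,-0.1,0,0,0,0,1],[0,0,0,0,0,0,1]]]'|sed -n 2,4p
python3 - <<'E'
from h import *
a=cam("wrist","w10")[0];cal=load("w10")
cv2.imwrite("pics/c10.png",cv2.convertScaleAbs(a[120:270],alpha=1.3))
p,R,s=pose();B=np.array([.531,.0243]);ex=np.array([.9995,-.031]);ey=np.array([.031,.9995])
print(p,(p[:2]-B)@ey, proj([[*(B+.091*ex+b*ey),.07] for b in(.142,-.018)],cal).round(1))
g=cv2.cvtColor(a,cv2.COLOR_BGR2GRAY)
v=int(proj([[*(B+.091*ex+.06*ey),.07]],cal)[0,1]);print(v)
for r in(v-2,v+2):
  e=np.abs(np.diff(g[r].astype(int)));print(r,[(int(k),int(g[r,k]),int(g[r,k+1])) for k in np.where(e>15)[0]])
E
```

```text
tool_pos: [0.6145, -0.0046, 0.0291]
orientation: [3.026, -0.048, 0.81]
force: [-1.4, -1.8, 0.1]
tool_pos: [0.6143, -0.0037, 0.0289]
orientation: [3.026, -0.048, 0.809]
force: [-4.3, -3.9, 1.0]
tool_pos: [0.6141, -0.003, 0.0287]
orientation: [3.026, -0.048, 0.809]
force: [-4.1, -6.7, 1.2]
[ 0.61418331 -0.00299856  0.02876694] -0.02470623210274036 [[-54.7 217.8]
 [297.6 219.4]]
219
217 [(293, 95, 75), (294, 75, 54), (296, 58, 74)]
221 [(293, 93, 71), (294, 71, 54)]
```

```bash
python3 -m inch '[[[0,-0.1,0,0,0,0,1],[0,0,0,0,0,0,1]]]'|sed -n 2,4p
python3 -m inch '[[[0,0,0,0,0,0,1],[0,0,0,0,0,0,1]]]'|sed -n 2,4p
```

```text
tool_pos: [0.6141, -0.0025, 0.0287]
orientation: [3.026, -0.048, 0.808]
force: [-5.3, -9.5, 1.5]
tool_pos: [0.6141, -0.0025, 0.0287]
orientation: [3.026, -0.048, 0.808]
force: [-5.3, -10.4, 1.8]
```

About 10 N builds up with no further motion, so the end is against the stop. I return to the middle for the final push.

```bash
python3 -m inch '[[[0,0.4,0,0,0,0,1],[0,0.9,0,0,0,0,1],[0.42,0,-3.2,0,0,0,1],[0.42,0,-3.2,0,0,0,1],[0,0,0,0,0,0,1]]]'|sed -n 2,4p
python3 -m inch '[[[0,-2.5,0,0,0,0,1],[0,-2.5,0,0,0,0,1],[0,-2.5,0,0,0,0,1],[0,-2.5,0,0,0,0,1],[0,0,0,0,0,0,1]]]'|sed -n 2,4p
python3 -m inch '[[[-0.5,0,1.8,0,0,0,1],[-0.5,0,1.8,0,0,0,1],[-0.3,0,0.8,0,0,0,1],[0,0,0,0,0,0,1],[0,0,0,0,0,0,1]]]'|sed -n 2,4p
```

```text
tool_pos: [0.5923, -0.0139, 0.0945]
orientation: [3.023, -0.047, 0.823]
force: [0.6, -0.3, 1.5]
tool_pos: [0.5928, 0.0891, 0.0887]
orientation: [3.028, -0.043, 0.812]
force: [-0.7, -0.9, -0.6]
tool_pos: [0.6035, 0.0856, 0.0444]
orientation: [3.026, -0.048, 0.81]
force: [0.0, -0.5, 0.0]
```

```bash
python3 -m inch '[[[0.12,0,0.45,0,0,0,1],[0.12,0,0.45,0,0,0,1],[0.12,0,0.4,0,0,0,1],[0,0,0,0,0,0,1],[0,0,0,0,0,0,1]]]'|sed -n 2,4p
python3 -m inch '[[[0.08,-0.05,0.12,0,0,0,1],[0.04,-0.05,0.12,0,0,0,1],[0,0,0,0,0,0,1]]]'|sed -n 2,4p
python3 -m inch '[[[0.02,-0.03,0.15,0,0,0,1],[0,0,0,0,0,0,1],[0,0,0,0,0,0,1]]]'|sed -n 2,4p
```

```text
tool_pos: [0.6131, 0.0857, 0.0347]
orientation: [3.026, -0.047, 0.81]
force: [-0.5, -0.1, 0.7]
tool_pos: [0.6143, 0.0865, 0.0326]
orientation: [3.027, -0.047, 0.807]
force: [-8.0, -0.3, 6.1]
tool_pos: [0.6147, 0.0866, 0.0319]
orientation: [3.027, -0.047, 0.805]
force: [-26.0, -4.0, 22.9]
```

```bash
python3 -m inch '[[[0,0,0,0,0,0,1],[0,0,0,0,0,0,1],[0,0,0,0,0,0,1]]]'|sed -n 2,4p
python3 - <<'E'
from h import *
a=cam("wrist","w11")[0];cal=load("w11");g=cv2.cvtColor(a,cv2.COLOR_BGR2GRAY).astype(int)
g9=cv2.cvtColor(cv2.imread("pics/w9.png"),cv2.COLOR_BGR2GRAY).astype(int)
for n,G in(("before",g9),("now",g)):
    print(n,"row214",G[214,96:146:2],"R",G[214,494:516:2],"col240",G[196:230:2,240],"col480",G[196:230:2,480])
p,R,s=pose();print(p,s['force'],np.abs(s['dq']).max(),s['t'])
# bystanders: compare top now with start
b=cam("top","top4")[0];b0=cv2.imread("pics/top0.png")
for n,(u,v) in dict(lid=(445,215),coupB=(357,186),coupT=(409,282),valve=(335,116),ball=(258,114),wrench=(184,150),cap=(211,284)).items():
    T=b0[v-14:v+14,u-14:u+14];S=b[v-20:v+20,u-20:u+20];r=cv2.minMaxLoc(cv2.matchTemplate(S,T,cv2.TM_CCOEFF_NORMED));print(n,round(r[1],2),r[3])
E
```

```text
tool_pos: [0.6147, 0.0866, 0.0319]
orientation: [3.027, -0.047, 0.806]
force: [-26.5, -2.6, 23.6]
before row214 [168 166 165 169 125  80  70  70  70  69  69  69  70  70  73  72  70  70
  65  66  67  67  67  67  66] R [112 111 112 112 113  76  77  76  76  77  77] col240 [176 138  71  71  74  69  69 115 114 113 113 113 113 104  45  48  48] col480 [172 142  79  77  78  75  78  77 116 111 110 111 112 102  54  56  55]
now row214 [168 167 165 169 135  87  72  71  69  69  69  69  70  71  71  72  72  71
  60  66  67  67  66  67  67] R [111 111 112 112 113  82  76  77  76  76  76] col240 [176 131  70  71  73  72  68 115 113 113 113 113 113  99  48  49  48] col480 [173 136  78  77  79  76  78  77 114 111 111 111 112  97  53  56  56]
[0.61465394 0.08663022 0.03188897] [-25.96326656  -3.07430827  21.39875352] 0.0016253039696528678 34.05
lid 0.24 (6, 6)
coupB 0.97 (6, 6)
coupT 0.64 (6, 6)
valve 1.0 (6, 6)
ball 0.98 (6, 6)
wrench 0.99 (6, 6)
cap 0.99 (6, 6)
```

```bash
python3 -c "
from plant import robot
print(robot.close_job()); print(robot.read_state()['force'])"
```

```text
the job is handed in; nothing more can be done
None
the job is handed in; nothing more can be done
```

The job is handed in, with the arm still pushing the grey angle home against the fence. It took about 34 s of the 70 s allowed.

- **Pin:** I pulled it from its sprung hole and released it in the tray. It was standing upright there with the hole empty when I looked just after, and a later scene picture still showed it standing in the tray.
- **Angle:** I gripped it by the upright leg and set it with its end at the stop block. Closed fingers tilted 30° then pushed it to the fence from the inside corner. The final hold read about 26 N forward and 21–24 N down, with no movement.
- **Stop contact:** My first picture check put the end about 1 mm short of the stop, within measuring error. I nudged the right-hand end to the left until about 10 N built up with no further movement, then pushed again. The picture afterwards matched the earlier one, so it was most likely already touching. My first try at that nudge missed the angle: the tip passed above its flat leg without touching it.
- **Bystanders:** Comparing the first and last top pictures, every one matched at zero shift. The match was poor for the box lid and weak for the table coupling, so for those two it proves little. I put this down to changed shadow or the arm in view and did not check further, but no move went low near either.

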